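# Open the wire feeder and set its cover on the folding stay

## Robot

A 6-joint arm with a two-finger parallel gripper is mounted at the origin on a cart in front of the work surface, level with it; the furniture and walls round the work are solid. World frame = base frame: x ahead of the robot, y to its left, z up, the work surface at z = 0. Lengths are in m, angles in rad, forces in N, time in s.
With the tool pointing down it reaches from about 0.3 to 0.875 m from the base axis. Payload 6.4 kg.
Tool frame: the origin (TCP) lies between the finger pads; the fingertips stand ctrl.tip_extent ahead of it and the grasp point (between the pads) is the TCP (ctrl.tip_extent is the distance from the TCP to the fingertips, in m); z points along the fingers, y is the line along which they close (so a half turn about z gives the same grasp; the last joint's range is limited). The gripper opens to 85 mm and grips with 20 to 120 N. Pads are 22 mm wide; open, the fingers measure 114 mm over their backs; the gripper's body (76 mm by 85 mm) begins 54 mm behind the grasp point. The pads swing forward as they close: fully open they stand 13 mm farther back than shut.
Start: joints at [1.015, 0.181, 1.607, -0, 1.354, -0.206], TCP at [0.197, 0.54, 0.25] pointing down, gripper open.
Joint ranges: [-2.99, 2.99], [-0.89, 2.07], [0.3, 2.58], [-1.14, 4.28], [0, 2.63], [-3.12, 3.12]. Speed limits (rad/s): [2.57, 2.57, 3.01, 3.14, 3.14, 3.14].

## Interface

Orientations are given as a unit quaternion [w, x, y, z].
In Python, from bench import ctrl gives the robot as it stands.
- The arm moves only by the tool send_rows, never from a script. Its arguments are lists of equal length, an entry for each row: "dr": the turn, a rotation vector about the tool's x, y, z in units of 6 degrees (1.0 is 6 degrees), a list of three; "xyz": the shift along the tool's x, y, z in cm, a list of three; "jaw": the opening in per cent of the stroke, from 0 (shut) to 100 (fully open). In form: {"dr": [[wx, wy, wz], ...], "xyz": [[dx, dy, dz], ...], "jaw": [jaw, ...]}. A call has exactly 8 rows; each row is the pose to reach, as a shift and turn from the pose commanded when the call began, along the tool's axes at that moment; what a row does not reach only later rows make up. A row lasts 1/8 s, in which the tool goes at most 62.5 mm and 10.7 degrees, less where a joint would pass 70% of its speed; a pose out of reach is approached as far as the arm can. A call with a gripper value outside its range is refused whole. The fingers move at their own pace and stop on an object; the grip force is fixed at half the most. Time passes only in rows, so rows that repeat a pose let the fingers close, or fill a call up. It gives the time, the measured TCP pose, the force, the opening and the grip force at its end, in the units of the state.
- ctrl.get_obs(): the state, without advancing time (a new reading comes with each control period).
- ctrl.camera(name): name is "scene" or "top"; returns the picture (400x640x3 uint8, red, green, blue); there is no depth.
- ctrl.calibration(name): a dict with "camera_matrix" (3x3 intrinsics, pixels), "world_from_camera" (4x4, takes a point from camera to world coordinates). Camera axes: x right, y up, looking along -z (the intrinsics and any distortion apply to the point x, -y, -z); pixel columns grow to the right and rows downward; lengths in m; the calibration is good to about 2 mm. A picture is of the moment at which its call begins. calibration takes no time and is no camera call.
- ctrl.hand_in(): hands the job in; it is judged then, once.
The state is a dict: "time_s": time; "q": joint angles; "dq": joint speeds; "joint_efforts": joint torques, N m; "eef_pos": TCP position; "eef_rot": TCP orientation; "wrist_force": force on the tool from outside, world axes, zero at the start; "torque": the same for the moment, N m; "opening": opening from 0.0 (shut) to 1.0 (fully open); "grasp_force": force on a finger pad.
Only numpy, scipy, OpenCV 4.12 (cv2) and the standard library are available. Lean on these libraries where they do the work, as an engineer would, in place of code of your own. Each camera call takes 0.05 s, during which the arm holds its last target. There are 200 camera calls.

## Task

The drive rolls of the red wire feeder are to be serviced: release the cover's yellow quarter-turn fastener (press its wing down, turn it a quarter turn anticlockwise seen from above), raise the cover by its black pull bar as far as its folding stay allows, and push the stay's black knee knob past dead centre, away from the front of the feeder, fully home against its stop, so that the cover stays up alone. Never let the cover drop, and leave the orange welding magnet, the tape roll and the pocket torch where they lie.

Things in the scene. Friction and masses are not known exactly. Their poses are not given: they have to be found in the camera images.
- feeder: Red sheet-metal wire feeder, case 184 (x) x 220 (y) x 100 mm high, too heavy to shift, red hinged cover on top. Origin: centre of its underside, on the table. -x is its front (dark panel, knobs, brass socket), +y is on the left for one who faces the front. Closed, the cover's top is at z = 0.108, its front edge at x = -0.100. The stay is inside, by the +y wall, in the plane y = 0.093.
- cover_hinge (a point): Middle of the cover's hinge axis, at (0.086, 0, 0.100) in the feeder's frame; the axis runs along the feeder's y. Fixed to the feeder and has its axes.
- cover (a joint): Angle of the cover: 0 closed, grows as its front edge goes up and back. The taut stay stops it somewhere from 1.19 to 1.32 rad (its lower pivot is clamped in a slot, set differently each time). 0.36 kg, 2 N at the bar. Let go, it falls shut, unless the stay is almost straight (bar within 1 mm of the taut stop), where friction holds it: pull it firmly taut (8 N felt) before letting go.
- cover_bar (a point): Middle of the black round pull bar, 11 mm thick, parallel to the feeder's y, in front of the cover's edge with 31 mm clear between; straight and free for 45 mm to either side. 0.222 m from the hinge axis along the cover and 3 mm above it across the cover. The point turns with the cover. The bar can turn between the fingers, so the hand may stay upright for the whole swing.
- fastener (a joint): Turn of the yellow wing of the quarter-turn fastener: 0 locked (wing along the feeder's x), grows anticlockwise from above, stop at 1.60 rad (wing along y), where it stays. The cover is free from 1.25 rad on. Detent lugs let it turn only 0.2 rad unless the wing is pressed down at least 3.2 mm.
- fastener_press (a joint): How far the wing is pressed down, m: 0 up, 0.006 full stroke. A spring holds it up with 4.5 N and 0.9 N more for each mm, so 8 to 9 N presses it far enough.
- fastener_head (a point): Centre of the top of the fastener's wing, on its turning axis; the wing is 30 mm long, 9 mm thick, 22 mm tall below this point, its underside 7 mm above the cover. At (-0.064, 0, 0.137) in the feeder's frame when the cover is closed. The point's x runs along the wing.
- stay_knee (a joint): Angle at the knee of the folding stay (two flat steel links of 69 mm): -2.62 folded inside the case (cover closed), 0 links in line (dead centre), above 0 past centre, stop at 0.20 rad. Below 0 the knee bows toward the feeder's front; past centre it bows toward the hinge and the cover's weight keeps it on its stop.
- stay_knob (a point): Centre of the black knob on the stay's knee, 18 mm thick, 22 mm long along the feeder's y. Near (0.018, 0.073, 0.151) in the feeder's frame, up to 4 mm off, when the stay is straight; from there it goes 7 mm along (0.95, 0, -0.32) to its stop, 2 N at most. The raised cover leans over it 45 mm behind (+x), so the hand must lean about 30 degrees back toward the feeder's front.
- magnet_square: Loose orange arrow-shaped welding magnet, 90x100x17 mm, lying flat beside the feeder: a bystander. Origin at the centre of its underside.
- tape_roll: Loose pale green roll of glass-cloth tape, 69 mm across, 25 mm high, lying flat beside the feeder: a bystander. Origin at the centre of its underside.
- torch_light: Loose silver and black pocket torch, 27x117x27 mm, lying beside the feeder: a bystander. Origin at the centre of its underside.

How it is judged:
By the outcome, as a careful person would: the job done as asked, in the order asked, and still so for the second after the job is handed in, with the robot touching nothing.
It also fails if it takes over 64 s, if anything falls off the work surface, if the arm or the gripper's body presses on something with over 40 N, if the wrist force passes 120 N, or if a joint passes its speed limit or range.

## Working session

There is one attempt and no reset: what is moved stays moved. The work goes in short steps, Python scripts to look and compute and a tool call to move; the robot and the scene stay as the last step left them, time stands still between calls to the robot, and variables do not carry over. Pictures are saved under pics/ and viewed, at most 10 in all, crops included, and the job is handed in when it is done.

Besides the shell and the picture viewer there is one more tool, called after ">>>" by a JSON object that holds its "method" and its "body". send_rows: Moves the arm, as the interface text tells. Its arguments: {"type":"object","properties":{"dr":{"type":"array","items":{"type":"array","items":{"type":"number"}}},"xyz":{"type":"array","items":{"type":"array","items":{"type":"number"}}},"jaw":{"type":"array","items":{"type":"number"}}},"required":["dr","xyz","jaw"]}

```bash
mkdir -p pics; ls; python3 - <<'E'
from bench import ctrl
import cv2
for n in("scene","top"):
    im=ctrl.camera(n); cv2.imwrite(f"pics/{n}0.png",im[:,:,::-1])
    c=ctrl.calibration(n); print(n,c)
print(ctrl.get_obs(),ctrl.tip_extent)
E
```

```text
pics
scene {'camera_matrix': array([[419.0028933 ,   0.        , 319.88173081],
       [  0.        , 419.0028933 , 206.21584329],
       [  0.        ,   0.        ,   1.        ]]), 'world_from_camera': array([[ 0.87931798,  0.28955364, -0.37809864,  0.13274226],
       [-0.47611566,  0.55227802, -0.68432658, -0.98857023],
       [ 0.01066632,  0.78175935,  0.62348901,  0.73449385],
       [ 0.        ,  0.        ,  0.        ,  1.        ]])}
top {'camera_matrix': array([[509.44976624,   0.        , 322.39416703],
       [  0.        , 509.44976624, 203.49452632],
       [  0.        ,   0.        ,   1.        ]]), 'world_from_camera': array([[-0.00248871,  0.99481409, -0.10167952,  0.42427309],
       [-0.99995876, -0.00158762,  0.00894199, -0.3081715 ],
       [ 0.00873418,  0.10169758,  0.99477702,  1.06477854],
       [ 0.        ,  0.        ,  0.        ,  1.        ]])}
{'time_s': 0.1, 'q': array([ 1.01468737e+00,  1.81459847e-01,  1.60792148e+00,  7.03036183e-06,
        1.35378472e+00, -2.06307877e-01]), 'dq': array([-3.99230615e-04, -1.40072347e-03, -3.58353722e-03, -3.19449175e-04,
        7.33383256e-05, -9.57253965e-04]), 'joint_efforts': array([ 2.34952304e-04, -4.45878303e+01, -3.52241564e+01, -4.02411761e-04,
        4.21456149e-03, -3.23903259e-05]), 'eef_pos': array([0.19679221, 0.53977758, 0.24947158]), 'eef_rot': array([-2.95870826e-04,  1.74010891e-01,  9.84743414e-01, -7.28948659e-04]), 'wrist_force': array([-0.81358486,  0.14377221, -0.36797485]), 'torque': array([ 0.01762422,  0.02222062, -0.04428855]), 'grasp_force': 0.0, 'opening': 1.0034154097996895} 0.019
```

View pics/scene0.png

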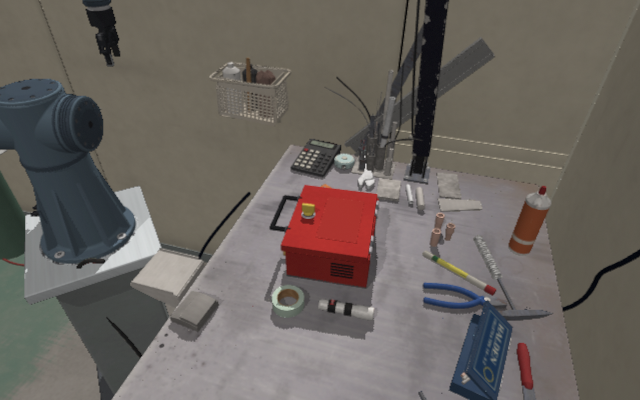

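View pics/top0.png

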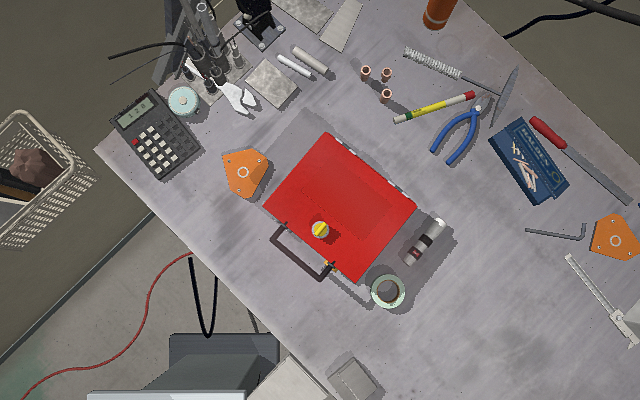

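```bash
cat > h.py <<'E'
import numpy as np, cv2
from bench import ctrl
from scipy.spatial.transform import Rotation as R
def ray(n,px):
    c=ctrl.calibration(n);K=c["camera_matrix"];T=c["world_from_camera"]
    p=np.linalg.inv(K)@np.array([px[0],px[1],1.]);d=T[:3,:3]@np.array([p[0],-p[1],-1.])
    return T[:3,3],d/np.linalg.norm(d)
def onz(n,px,z):
    o,d=ray(n,px);return o+d*(z-o[2])/d[2]
def pix(n,P):
    c=ctrl.calibration(n);K=c["camera_matrix"];T=c["world_from_camera"]
    q=T[:3,:3].T@(np.asarray(P)-T[:3,3]);u=K@np.array([q[0],-q[1],-q[2]]);return u[:2]/u[2]
def tri(p1,p2):
    o1,d1=ray("scene",p1);o2,d2=ray("top",p2)
    s=np.linalg.lstsq(np.c_[d1,-d2],o2-o1,rcond=None)[0];a=o1+s[0]*d1;b=o2+s[1]*d2
    return (a+b)/2,np.linalg.norm(a-b)
E
python3 - <<'E'
from h import *
def blob(m,k=0):
    cs,_=cv2.findContours(m.astype(np.uint8),cv2.RETR_EXTERNAL,cv2.CHAIN_APPROX_NONE);return max(cs,key=cv2.contourArea)
cen={}
for n in("top","scene"):
    im=cv2.imread(f"pics/{n}0.png");h=cv2.cvtColor(im,cv2.COLOR_BGR2HSV);H,S,V=cv2.split(h)
    red=((H<6)|(H>174))&(S>150)
    c=blob(red&(V>60)); print(n,"red",cv2.contourArea(c),cv2.approxPolyDP(cv2.convexHull(c),4,True)[:,0].tolist())
    y=blob((H>20)&(H<34)&(S>130)&(V>110)&cv2.dilate(cv2.drawContours(np.zeros_like(H),[cv2.convexHull(c)],-1,1,-1),np.ones((9,9)))>0)
    print(" yellow",cv2.contourArea(y),cv2.minAreaRect(y))
    x,yy,w,hh=cv2.boundingRect(c)
    cr=im[max(0,yy-15):yy+hh+15,max(0,x-25):x+w+15];cv2.imwrite(f"pics/{n}0c.png",cv2.resize(cr,None,fx=3.2,fy=3.2,interpolation=cv2.INTER_CUBIC)[:600,:800]);print(x-25,yy-15)
    if n=="top":
        for z in(.108,.1):
            r=cv2.boxPoints(cv2.minAreaRect(c));print(z,np.round([onz(n,p,z) for p in r],4).tolist())
E
```

```text
top red 11693.5 [[324, 132], [416, 206], [355, 282], [263, 206]]
 yellow 124.0 ((320.0, 228.5), (13.0, 12.0), 90.0)
238 117
0.108 [[0.5169, -0.2012, 0.108], [0.6658, -0.3211, 0.108], [0.5179, -0.4977, 0.108], [0.3734, -0.3766, 0.108]]
0.1 [[0.5176, -0.2003, 0.1], [0.6678, -0.3212, 0.1], [0.5187, -0.4993, 0.1], [0.373, -0.3771, 0.1]]
scene red 7365.0 [[305, 185], [376, 194], [365, 286], [287, 273], [281, 245]]
 yellow 90.0 ((308.0, 209.5), (11.0, 10.0), 90.0)
256 170
```

View pics/top0c.png

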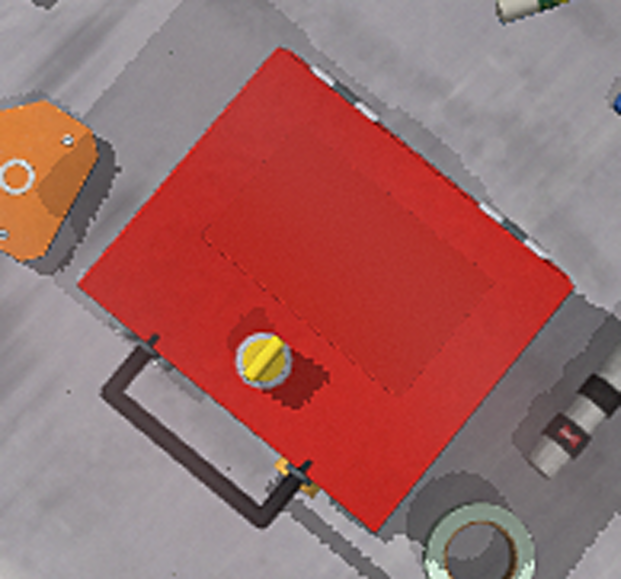

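View pics/scene0c.png

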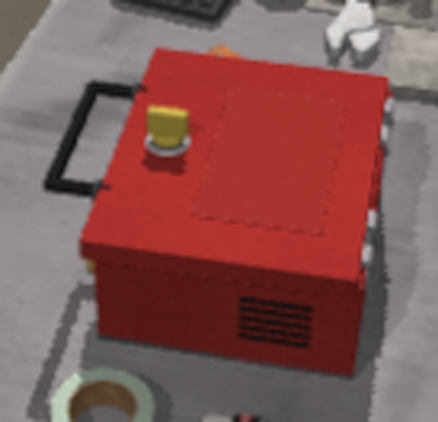

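```bash
cat >> h.py <<'E'
def off(px0,o): return px0[0]+o[0]/3.2,px0[1]+o[1]/3.2
E
python3 - <<'E'
from h import *
from scipy.optimize import least_squares
t=lambda *o:off((238,117),o); s=lambda *o:off((256,170),o)
P=dict(FL=(78,285),FR=(378,532),BL=(283,47),BR=(573,287))
W={k:onz("top",t(*v),.108)[:2] for k,v in P.items()}
W["fh"]=onz("top",t(263,358),.137)[:2]; W["barm"]=onz("top",t(185,456),.103)[:2]
L=dict(FL=(-.1,.11),FR=(-.1,-.11),fh=(-.064,0),barm=(-.136,0))
for k,v in W.items():print(k,v.round(4))
d=lambda a,b:np.linalg.norm(W[a]-W[b]).round(4)
print("FL-FR",d("FL","FR"),"FL-BL",d("FL","BL"),"FR-BR",d("FR","BR"),"fh-bar",d("fh","barm"))
e=lambda a,b:np.degrees(np.arctan2(*(W[b]-W[a])[::-1]))
print("yaws",e("FL","BL"),e("FR","BR"),e("FR","FL")-90,e("BR","BL")-90,e("barm","fh"))
def res(p):
    c,q=np.cos(p[2]),np.sin(p[2]);M=np.array([[c,-q],[q,c]])
    return np.concatenate([p[:2]+M@np.array(L[k])-W[k] for k in L])
r=least_squares(res,[.5,-.33,-.66]);print(r.x,np.degrees(r.x[2]),res(r.x).reshape(-1,2).round(4).tolist())
print("tri fh",tri(s(168,110),t(263,358)),"FL? FR",tri(s(83,243),t(378,532)),"BL",tri(s(155,50),t(283,47)),"BR",tri(s(388,78),t(573,287)))
E
```

```text
FL [ 0.5174 -0.2036]
FR [ 0.3729 -0.3791]
BL [ 0.6603 -0.3249]
BR [ 0.5157 -0.4957]
fh [ 0.4726 -0.3124]
barm [ 0.4171 -0.2667]
FL-FR 0.2273 FL-BL 0.1874 FR-BR 0.1843 fh-bar 0.072
yaws -40.30337899518146 -39.2192180470177 -39.46169860755805 -40.25307185232786 -39.41602317552122
[ 0.5222077  -0.35400093 -0.68866171] -39.457409679370464 [[-0.0025, -0.0019], [0.0022, 0.0037], [0.0002, -0.001], [0.0001, -0.0009]]
tri fh (array([ 0.47415166, -0.31305097,  0.13609125]), np.float64(0.0032112140357675218)) FL? FR (array([ 0.37473867, -0.38010551,  0.10576444]), np.float64(0.004227575894665502)) BL (array([ 0.56012982, -0.30082305,  0.18353297]), np.float64(0.16458856454351928)) BR (array([ 0.51777795, -0.47676401,  0.25635581]), np.float64(0.03769034764824895))
```

```bash
cat >> h.py <<'E'
O=np.array([.5222,-.3539,0]); YAW=np.radians(-39.7); F=R.from_euler("z",YAW)
def fw(p): return O+F.apply(p)
def wf(p): return F.inv().apply(np.asarray(p)-O)
def state():
    o=ctrl.get_obs();q=o["eef_rot"];r=R.from_quat([q[1],q[2],q[3],q[0]])
    print("t",round(o["time_s"],2),"tcp_f",wf(o["eef_pos"]).round(4),"f_f",F.inv().apply(o["wrist_force"]).round(1),"q",o["q"].round(2),"op",round(o["opening"],2),"g",round(o["grasp_force"],1))
    return o["eef_pos"],r
def go(pf,ang=0,lean=0):
    """target: TCP at feeder point pf; tool x at ang deg (feeder), leaning lean deg toward feeder front"""
    p,r=state()
    T=F*R.from_euler("y",-lean,degrees=True)*R.from_euler("z",ang,degrees=True)*R.from_euler("x",180,degrees=True)
    print("xyz cm",(r.inv().apply(fw(pf)-p)*100).round(2),"dr",((r.inv()*T).as_rotvec(degrees=True)/6).round(2))
E
```

>>> {"method": "send_rows", "body": {"dr": [[0,0,1.7],[0,0,3.4],[0,0,5],[0,0,6.7],[0,0,8.4],[0,0,10],[0,0,11.7],[0,0,13.3]], "xyz": [[-27,-35,0],[-27,-35,0],[-27,-35,0],[-27,-35,0],[-27,-35,0],[-27,-35,0],[-27,-35,0],[-27,-35,0]], "jaw": [60,60,60,60,60,60,60,60]}}

```text
time_s: 1.1
eef_pos: [0.3319, 0.1148, 0.2503]
eef_rot: [0.001, 0.77, 0.638, -0.0]
wrist_force: [0.2, 0.7, -0.9]
opening: 0.603
grasp_force: 0.0
```

```bash
python3 -c "
from h import *
go([-.064,0,.2])"
```

```text
t 1.1 tcp_f [-0.4458  0.239   0.2503] f_f [-0.2  0.7 -0.9] q [-0.01 -0.38  2.12 -0.    1.4   0.18] op 0.6 g 0.0
xyz cm [-39.42  21.78   5.08] dr [ 1.000e-02 -0.000e+00  1.984e+01]
```

>>> {"method": "send_rows", "body": {"dr": [[0,0,1.7],[0,0,3.4],[0,0,5],[0,0,6.7],[0,0,8.4],[0,0,10],[0,0,11.7],[0,0,13.3]], "xyz": [[-39.4,21.8,0],[-39.4,21.8,0],[-39.4,21.8,0],[-39.4,21.8,0],[-39.4,21.8,0],[-39.4,21.8,0],[-39.4,21.8,0],[-39.4,21.8,0]], "jaw": [50,50,50,50,50,50,50,50]}}

```text
time_s: 2.1
eef_pos: [0.4782, -0.3101, 0.2491]
eef_rot: [-0.0, 1.0, -0.001, -0.0]
wrist_force: [-0.2, 0.9, 0.9]
opening: 0.502
grasp_force: 0.0
```

```bash
python3 -c "
from h import *
go([-.064,0,.18])"
```

```text
t 2.1 tcp_f [-0.0618  0.0056  0.2491] f_f [-0.8  0.6  0.9] q [-0.78  0.17  1.62 -0.    1.35  0.79] op 0.5 g 0.0
xyz cm [-0.52  0.3   6.91] dr [-0.    0.01  6.59]
```

>>> {"method": "send_rows", "body": {"dr": [[0,0,1.7],[0,0,3.4],[0,0,5],[0,0,6.6],[0,0,6.6],[0,0,6.6],[0,0,6.6],[0,0,6.6]], "xyz": [[-0.5,0.3,1.5],[-0.5,0.3,3],[-0.5,0.3,4.5],[-0.5,0.3,6],[-0.5,0.3,6.9],[-0.5,0.3,6.9],[-0.5,0.3,6.9],[-0.5,0.3,6.9]], "jaw": [50,50,50,50,50,50,50,50]}}

```text
time_s: 3.1
eef_pos: [0.4736, -0.3099, 0.182]
eef_rot: [0.0, 0.942, -0.335, 0.001]
wrist_force: [0.4, 0.6, -0.4]
opening: 0.502
grasp_force: 0.0
```

```bash
python3 - <<'E'
from h import *
go([-.064,0,.136])
p,r=state()
im=ctrl.camera("scene")[:,:,::-1]
cv2.imwrite("pics/s1.png",cv2.resize(im[130:280,230:420],None,fx=4,fy=4,interpolation=cv2.INTER_CUBIC))
print(pix("scene",p),pix("scene",p-[0,0,.019]))
E
```

```text
t 3.1 tcp_f [-0.0655  0.0028  0.182 ] f_f [-0.1  0.7 -0.4] q [-0.79  0.23  1.69  0.    1.22  1.47] op 0.5 g 0.0
xyz cm [0.15 0.28 4.6 ] dr [ 0.   -0.01  0.09]
t 3.1 tcp_f [-0.0655  0.0028  0.182 ] f_f [-0.1  0.7 -0.4] q [-0.79  0.23  1.69  0.    1.22  1.47] op 0.5 g 0.0
[306.77378294 187.62528063] [306.84788291 194.41113647]
```

View pics/s1.png

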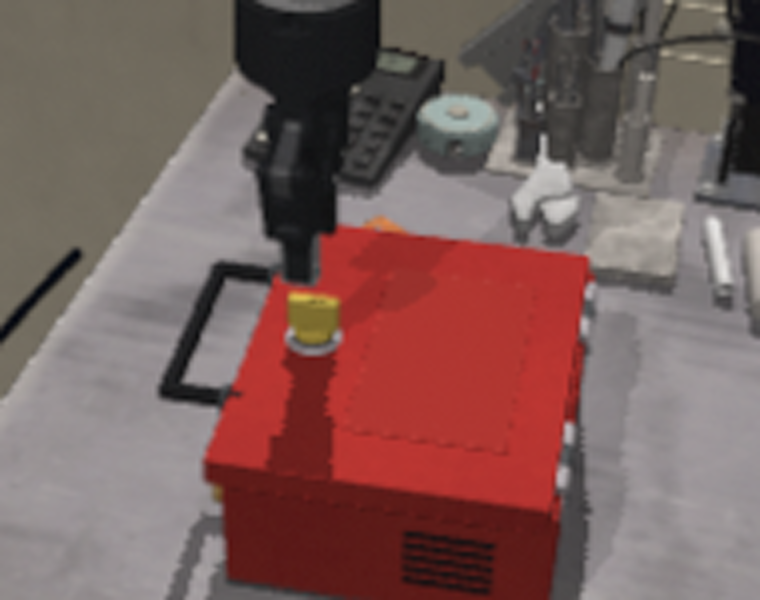

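>>> {"method": "send_rows", "body": {"dr": [[0,0,0.1],[0,0,0.1],[0,0,0.1],[0,0,0.1],[0,0,0.1],[0,0,0.1],[0,0,0.1],[0,0,0.1]], "xyz": [[0.1,0.1,1],[0.1,0.2,2],[0.1,0.2,3],[0.1,0.2,3.8],[0.1,0.2,4.4],[0.1,0.2,4.4],[0.1,0.2,4.4],[0.1,0.2,4.4]], "jaw": [50,50,50,50,50,50,50,50]}}

```text
time_s: 4.15
eef_pos: [0.473, -0.312, 0.1378]
eef_rot: [0.0, 0.94, -0.341, 0.0]
wrist_force: [-0.2, 0.2, 0.0]
opening: 0.503
grasp_force: 0.0
```

>>> {"method": "send_rows", "body": {"dr": [[0,0,0],[0,0,0],[0,0,0],[0,0,0],[0,0,0],[0,0,0],[0,0,0],[0,0,0]], "xyz": [[0,0,0],[0,0,0],[0,0,0],[0,0,0],[0,0,0],[0,0,0],[0,0,0],[0,0,0]], "jaw": [40,30,20,15,10,5,0,0]}}

```text
time_s: 5.15
eef_pos: [0.4727, -0.3119, 0.1375]
eef_rot: [0.0, 0.94, -0.341, -0.0]
wrist_force: [-2.3, 0.1, 2.1]
opening: 0.088
grasp_force: 61.9
```

```bash
python3 - <<'E'
from h import *
go([-.064,0,.136])
print(ctrl.get_obs()["torque"])
E
```

```text
t 5.15 tcp_f [-0.0649  0.0007  0.1375] f_f [-1.8 -1.4  2.1] q [-0.79  0.29  1.72 -0.    1.13  1.47] op 0.09 g 61.9
xyz cm [0.09 0.07 0.15] dr [ 0.   -0.   -0.02]
[-0.03798897  0.25583411  0.02283655]
```

>>> {"method": "send_rows", "body": {"dr": [[0,0,0],[0,0,0],[0,0,0],[0,0,0],[0,0,0],[0,0,0],[0,0,0],[0,0,0]], "xyz": [[0,0,0.15],[0,0,0.3],[0,0,0.4],[0,0,0.5],[0,0,0.5],[0,0,0.5],[0,0,0.5],[0,0,0.5]], "jaw": [0,0,0,0,0,0,0,0]}}

```text
time_s: 6.15
eef_pos: [0.4727, -0.3119, 0.1329]
eef_rot: [0.0, 0.94, -0.341, 0.0]
wrist_force: [-3.9, 0.7, 8.0]
opening: 0.086
grasp_force: 62.6
```

>>> {"method": "send_rows", "body": {"dr": [[0,0,-1],[0,0,-2.2],[0,0,-3.6],[0,0,-5],[0,0,-6.4],[0,0,-7.8],[0,0,-9.2],[0,0,-10.5]], "xyz": [[0,0,0.05],[0,0,0.05],[0,0,0.05],[0,0,0.05],[0,0,0.05],[0,0,0.05],[0,0,0.05],[0,0,0.05]], "jaw": [0,0,0,0,0,0,0,0]}}

```text
time_s: 7.15
eef_pos: [0.4725, -0.3135, 0.1329]
eef_rot: [0.002, 0.979, 0.203, -0.0]
wrist_force: [-5.1, -3.6, 8.3]
opening: 0.087
grasp_force: 62.8
```

```bash
python3 - <<'E'
from h import *
go([-.064,0,.132],91.7)
print(ctrl.get_obs()["torque"])
E
```

```text
t 7.15 tcp_f [-0.064  -0.0007  0.1329] f_f [-1.6 -6.1  8.3] q [-0.79  0.3   1.72 -0.    1.12  0.37] op 0.09 g 62.8
xyz cm [ 0.06 -0.03  0.09] dr [ 0.02  0.02 -4.77]
[-0.61094529  1.05184282 -0.00714889]
```

>>> {"method": "send_rows", "body": {"dr": [[0,0,-1],[0,0,-2],[0,0,-3],[0,0,-4],[0,0,-4.6],[0,0,-5],[0,0,-5],[0,0,-5]], "xyz": [[0,0,0],[0,0,0],[0,0,0],[0,0,0],[0,0,0],[0,0,0],[0,0,0],[0,0,0]], "jaw": [0,0,0,0,0,0,0,0]}}

```text
time_s: 8.15
eef_pos: [0.473, -0.3142, 0.1333]
eef_rot: [0.002, 0.895, 0.447, -0.0]
wrist_force: [-4.6, -5.2, 7.4]
opening: 0.084
grasp_force: 62.8
```

```bash
python3 - <<'E'
from h import *
go([-.064,0,.132],91.7)
print(ctrl.get_obs()["torque"])
E
```

```text
t 8.15 tcp_f [-0.0632 -0.0009  0.1333] f_f [-0.3 -6.9  7.4] q [-0.79  0.3   1.72 -0.    1.12 -0.15] op 0.08 g 62.8
xyz cm [ 0.09 -0.08  0.13] dr [0.04 0.03 0.18]
[-0.78629238  0.83384654 -0.29589383]
```

>>> {"method": "send_rows", "body": {"dr": [[0,0,0],[0,0,0],[0,0,0],[0,0,0],[0,0,0],[0,0,0],[0,0,0],[0,0,0]], "xyz": [[0,0,0],[0,0,0],[0,0,0],[0,0,-1],[0,0,-2.5],[0,0,-4.5],[0,0,-6],[0,0,-6]], "jaw": [20,40,50,50,50,40,35,35]}}

```text
time_s: 9.15
eef_pos: [0.4735, -0.3126, 0.1938]
eef_rot: [0.002, 0.894, 0.447, 0.001]
wrist_force: [1.1, 0.2, -0.6]
opening: 0.349
grasp_force: 0.0
```

```bash
python3 - <<'E'
from h import *
go([-.136,0,.16],90)
im=ctrl.camera("scene")[:,:,::-1]
cv2.imwrite("pics/s2.png",cv2.resize(im[130:280,230:420],None,fx=4,fy=4,interpolation=cv2.INTER_CUBIC))
E
```

```text
t 9.15 tcp_f [-0.0638  0.0007  0.1938] f_f [ 0.7  0.8 -0.6] q [-0.79  0.22  1.68 -0.    1.24 -0.15] op 0.35 g 0.0
xyz cm [ 0.29 -7.22  3.36] dr [0.03 0.   0.48]
```

View pics/s2.png

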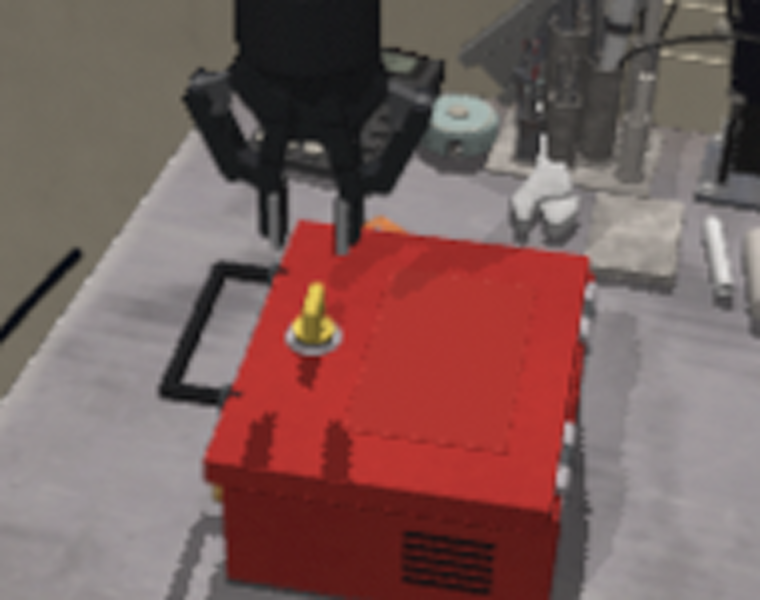

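>>> {"method": "send_rows", "body": {"dr": [[0,0,0.5],[0,0,0.5],[0,0,0.5],[0,0,0.5],[0,0,0.5],[0,0,0.5],[0,0,0.5],[0,0,0.5]], "xyz": [[0.2,-3,0],[0.2,-6,0],[0.2,-7.2,1],[0.2,-7.2,2.5],[0.2,-7.2,3.3],[0.2,-7.2,3.3],[0.2,-7.2,3.3],[0.2,-7.2,3.3]], "jaw": [35,35,35,35,35,35,35,35]}}

```text
time_s: 10.2
eef_pos: [0.4167, -0.2674, 0.1592]
eef_rot: [0.0, 0.906, 0.424, 0.0]
wrist_force: [-0.1, 1.4, 0.5]
opening: 0.349
grasp_force: 0.0
```

```bash
python3 - <<'E'
from h import *
go([-.136,0,.106],90)
E
```

```text
t 10.2 tcp_f [-0.1364 -0.0009  0.1592] f_f [-1.   1.   0.5] q [-0.81  0.11  1.89  0.    1.15 -0.12] op 0.35 g 0.0
xyz cm [0.09 0.04 5.32] dr [ 0.01  0.   -0.02]
```

>>> {"method": "send_rows", "body": {"dr": [[0,0,0],[0,0,0],[0,0,0],[0,0,0],[0,0,0],[0,0,0],[0,0,0],[0,0,0]], "xyz": [[0,0,1.3],[0,0,2.6],[0,0,3.9],[0,0,4.8],[0,0,5.3],[0,0,5.3],[0,0,5.3],[0,0,5.3]], "jaw": [35,35,35,35,35,35,35,35]}}

```text
time_s: 11.2
eef_pos: [0.4166, -0.2673, 0.1063]
eef_rot: [0.0, 0.906, 0.424, 0.0]
wrist_force: [0.2, 0.1, 0.3]
opening: 0.351
grasp_force: 0.0
```

>>> {"method": "send_rows", "body": {"dr": [[0,0,0],[0,0,0],[0,0,0],[0,0,0],[0,0,0],[0,0,0],[0,0,0],[0,0,0]], "xyz": [[0,0,0],[0,0,0],[0,0,0],[0,0,0],[0,0,0],[0,0,0],[0,0,0],[0,0,0]], "jaw": [30,20,15,10,5,0,0,0]}}

```text
time_s: 12.2
eef_pos: [0.4175, -0.2681, 0.1064]
eef_rot: [0.002, 0.906, 0.424, 0.001]
wrist_force: [5.2, -2.6, -2.0]
opening: 0.104
grasp_force: 58.5
```

```bash
python3 - <<'E'
from h import *
p,r=state()
t0=np.arctan2(.003,.222);rad=np.hypot(.222,.003)
w=wf(p)
for th in np.r_[np.arange(0,1.2,.1),1.15,1.19,1.25,1.32]:
    a=th+t0;d=np.array([-rad*np.cos(a)+rad*np.cos(t0),0,rad*np.sin(a)-.003])
    print(round(th,2),(r.inv().apply(F.apply(d))*100).round(2))
E
```

```text
t 12.2 tcp_f [-0.1353 -0.0009  0.1064] f_f [ 5.6  1.3 -2. ] q [-0.81  0.19  1.92  0.    1.03 -0.12] op 0.1 g 58.5
0.0 [0. 0. 0.]
0.1 [ 0.    0.15 -2.21]
0.2 [ 0.    0.52 -4.4 ]
0.3 [ 0.    1.11 -6.54]
0.4 [ 0.    1.9  -8.61]
0.5 [ 1.00e-02  2.90e+00 -1.06e+01]
0.6 [ 1.000e-02  4.100e+00 -1.247e+01]
0.7 [ 1.000e-02  5.470e+00 -1.421e+01]
0.8 [  0.02   7.01 -15.81]
0.9 [  0.02   8.7  -17.24]
1.0 [  0.03  10.53 -18.5 ]
1.1 [  0.03  12.47 -19.57]
1.15 [  0.03  13.48 -20.03]
1.19 [  0.04  14.31 -20.37]
1.25 [  0.04  15.56 -20.8 ]
1.32 [  0.04  17.06 -21.21]
```

>>> {"method": "send_rows", "body": {"dr": [[0,0,0],[0,0,0],[0,0,0],[0,0,0],[0,0,0],[0,0,0],[0,0,0],[0,0,0]], "xyz": [[0,0.1,-0.5],[0,0.15,-1.2],[0,0.25,-2.2],[0,0.4,-3.3],[0,0.62,-4.4],[0,0.9,-5.5],[0,1.2,-6.54],[0,1.2,-6.54]], "jaw": [0,0,0,0,0,0,0,0]}}

```text
time_s: 13.2
eef_pos: [0.4255, -0.2748, 0.1716]
eef_rot: [-0.0, 0.906, 0.424, -0.0]
wrist_force: [1.7, -2.8, -4.8]
opening: 0.101
grasp_force: 58.5
```

```bash
python3 - <<'E'
from h import *
p,r=state();im=ctrl.camera("scene")[:,:,::-1]
cv2.imwrite("pics/s3.png",cv2.resize(im[100:290,230:420],None,fx=3,fy=3,interpolation=cv2.INTER_CUBIC))
E
```

```text
t 13.2 tcp_f [-0.125  -0.0009  0.1716] f_f [ 3.1 -1.  -4.8] q [-0.81  0.12  1.85 -0.    1.18 -0.11] op 0.1 g 58.5
```

View pics/s3.png

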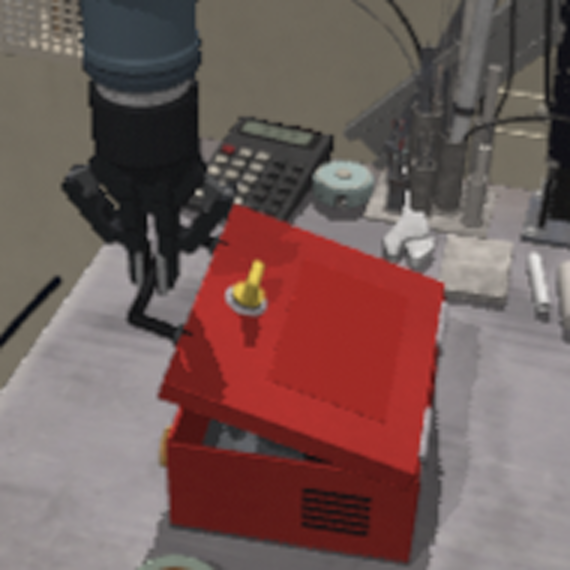

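>>> {"method": "send_rows", "body": {"dr": [[0,0,0],[0,0,0],[0,0,0],[0,0,0],[0,0,0],[0,0,0],[0,0,0],[0,0,0]], "xyz": [[0,0.36,-1.05],[0,0.79,-2.07],[0,1.27,-3.08],[0,1.79,-4.06],[0,2.99,-5.93],[0,4.36,-7.67],[0,5.9,-9.27],[0,5.9,-9.27]], "jaw": [0,0,0,0,0,0,0,0]}}

```text
time_s: 14.25
eef_pos: [0.4705, -0.3121, 0.2677]
eef_rot: [-0.001, 0.906, 0.424, -0.001]
wrist_force: [-13.4, 11.2, 14.6]
opening: 0.098
grasp_force: 60.1
```

```bash
python3 - <<'E'
from h import *
p,r=state();w=wf(p)-[.086,0,.1+.003]
print(np.hypot(w[0],w[2]),np.arctan2(w[2],-w[0]))
E
```

```text
t 14.25 tcp_f [-0.0664 -0.0009  0.2677] f_f [-17.4   0.1  14.6] q [-0.8   0.14  1.61 -0.    1.39 -0.1 ] op 0.1 g 60.1
0.22439649278094936 0.8239740648384811
```

>>> {"method": "send_rows", "body": {"dr": [[0,0,0],[0,0,0],[0,0,0],[0,0,0],[0,0,0],[0,0,0],[0,0,0],[0,0,0]], "xyz": [[0,-0.07,-0.07],[0,0.75,-0.81],[0,1.6,-1.5],[0,2.5,-2.2],[0,3.42,-2.8],[0,3.42,-2.8],[0,3.42,-2.8],[0,3.42,-2.8]], "jaw": [0,0,0,0,0,0,0,0]}}

```text
time_s: 15.25
eef_pos: [0.4968, -0.3339, 0.2954]
eef_rot: [0.0, 0.906, 0.424, -0.0]
wrist_force: [-8.7, 7.6, 13.2]
opening: 0.101
grasp_force: 59.9
```

```bash
python3 - <<'E'
from h import *
p,r=state();w=wf(p)-[.086,0,.1+.003]
print(np.hypot(w[0],w[2]),np.arctan2(w[2],-w[0]))
im=ctrl.camera("scene")[:,:,::-1]
cv2.imwrite("pics/s4.png",cv2.resize(im[80:290,230:420],None,fx=2.8,fy=2.8,interpolation=cv2.INTER_CUBIC))
E
```

```text
t 15.25 tcp_f [-0.0323 -0.0009  0.2954] f_f [-11.6   0.3  13.2] q [-0.79  0.2   1.49 -0.    1.45 -0.09] op 0.1 g 59.9
0.2258250270493059 1.019348548445278
```

View pics/s4.png

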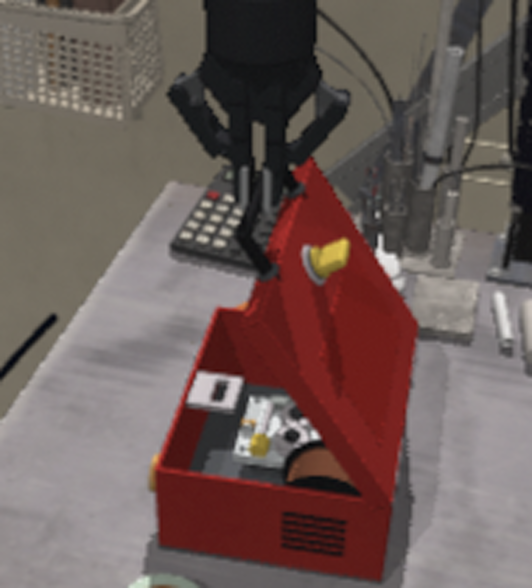

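>>> {"method": "send_rows", "body": {"dr": [[0,0,0],[0,0,0],[0,0,0],[0,0,0],[0,0,0],[0,0,0],[0,0,0],[0,0,0]], "xyz": [[0,-0.05,-0.08],[0,0.45,-0.4],[0,0.9,-0.66],[0,1.4,-0.93],[0,1.89,-1.17],[0,2.4,-1.4],[0,2.4,-1.4],[0,2.4,-1.4]], "jaw": [0,0,0,0,0,0,0,0]}}

```text
time_s: 16.3
eef_pos: [0.5162, -0.3501, 0.3091]
eef_rot: [0.002, 0.906, 0.424, 0.001]
wrist_force: [-4.0, 2.8, 8.4]
opening: 0.099
grasp_force: 61.3
```

```bash
cat >>h.py <<'E'
def tq():
    p,r=state();w=wf(p)-[.086,0,.103];a=np.arctan2(w[2],-w[0]);f=F.inv().apply(ctrl.get_obs()["wrist_force"])
    er=np.array([-np.cos(a),0,np.sin(a)]);et=np.array([np.sin(a),0,np.cos(a)])
    print("rad",np.hypot(w[0],w[2]).round(4),"th",a.round(4),"fr",(f@er).round(1),"ft",(f@et).round(1),"et (y,z tool)",et[[0,2]]*[1,-1])
E
python3 -c "
from h import *
tq()"
```

```text
t 16.3 tcp_f [-0.007  -0.0009  0.3091] f_f [-4.8 -0.4  8.4] q [-0.79  0.24  1.41  0.    1.48 -0.09] op 0.1 g 61.3
rad 0.2261 th 1.1469 fr 9.6 ft -1.0 et (y,z tool) [ 0.91147603 -0.41135319]
```

>>> {"method": "send_rows", "body": {"dr": [[0,0,0],[0,0,0],[0,0,0],[0,0,0],[0,0,0],[0,0,0],[0,0,0],[0,0,0]], "xyz": [[0,0.13,-0.07],[0,0.26,-0.12],[0,0.4,-0.18],[0,0.54,-0.24],[0,0.67,-0.3],[0,0.8,-0.35],[0,0.8,-0.35],[0,0.8,-0.35]], "jaw": [0,0,0,0,0,0,0,0]}}

```text
time_s: 17.3
eef_pos: [0.5221, -0.3549, 0.3125]
eef_rot: [0.001, 0.906, 0.424, 0.0]
wrist_force: [-4.8, 2.9, 8.4]
opening: 0.101
grasp_force: 61.3
```

```bash
python3 -c "
from h import *
tq()"
```

```text
t 17.3 tcp_f [ 0.0006 -0.0009  0.3125] f_f [-5.5 -0.8  8.4] q [-0.78  0.26  1.39  0.    1.49 -0.09] op 0.1 g 61.3
rad 0.2263 th 1.1836 fr 9.9 ft -1.9 et (y,z tool) [ 0.9259884  -0.37755196]
```

Step on by 3 mm at a time, watching the tangential force.

>>> {"method": "send_rows", "body": {"dr": [[0,0,0],[0,0,0],[0,0,0],[0,0,0],[0,0,0],[0,0,0],[0,0,0],[0,0,0]], "xyz": [[0,0.05,-0.02],[0,0.1,-0.05],[0,0.15,-0.07],[0,0.2,-0.09],[0,0.25,-0.11],[0,0.3,-0.13],[0,0.3,-0.13],[0,0.3,-0.13]], "jaw": [0,0,0,0,0,0,0,0]}}

```text
time_s: 18.3
eef_pos: [0.5242, -0.3567, 0.3137]
eef_rot: [0.001, 0.906, 0.424, 0.0]
wrist_force: [-3.9, 4.1, 8.6]
opening: 0.102
grasp_force: 61.2
```

```bash
python3 -c "
from h import *
tq()"
```

```text
t 18.3 tcp_f [ 0.0034 -0.0009  0.3137] f_f [-5.6  0.7  8.6] q [-0.78  0.27  1.38  0.    1.5  -0.09] op 0.1 g 61.2
rad 0.2263 th 1.197 fr 10.1 ft -2.1 et (y,z tool) [ 0.93094885 -0.3651496 ]
```

>>> {"method": "send_rows", "body": {"dr": [[0,0,0],[0,0,0],[0,0,0],[0,0,0],[0,0,0],[0,0,0],[0,0,0],[0,0,0]], "xyz": [[0,0.05,-0.02],[0,0.1,-0.05],[0,0.15,-0.07],[0,0.2,-0.09],[0,0.25,-0.11],[0,0.3,-0.13],[0,0.3,-0.13],[0,0.3,-0.13]], "jaw": [0,0,0,0,0,0,0,0]}}

```text
time_s: 19.3
eef_pos: [0.5265, -0.3586, 0.3149]
eef_rot: [0.001, 0.906, 0.424, 0.0]
wrist_force: [-5.2, 3.4, 7.8]
opening: 0.102
grasp_force: 61.2
```

```bash
python3 -c "
from h import *
tq()"
```

```text
t 19.3 tcp_f [ 0.0063 -0.0009  0.3149] f_f [-6.2 -0.7  7.8] q [-0.78  0.27  1.37  0.    1.5  -0.09] op 0.1 g 61.2
rad 0.2263 th 1.211 fr 9.4 ft -3.1 et (y,z tool) [ 0.93596497 -0.35209313]
```

>>> {"method": "send_rows", "body": {"dr": [[0,0,0],[0,0,0],[0,0,0],[0,0,0],[0,0,0],[0,0,0],[0,0,0],[0,0,0]], "xyz": [[0,0.07,-0.03],[0,0.14,-0.05],[0,0.21,-0.08],[0,0.28,-0.1],[0,0.35,-0.13],[0,0.42,-0.15],[0,0.42,-0.15],[0,0.42,-0.15]], "jaw": [0,0,0,0,0,0,0,0]}}

```text
time_s: 20.3
eef_pos: [0.5297, -0.3612, 0.3164]
eef_rot: [0.001, 0.906, 0.424, 0.0]
wrist_force: [-4.2, 4.2, 8.4]
opening: 0.101
grasp_force: 61.2
```

```bash
python3 -c "
from h import *
tq()"
```

```text
t 20.3 tcp_f [ 0.0104 -0.0009  0.3164] f_f [-5.9  0.6  8.4] q [-0.78  0.28  1.35  0.    1.51 -0.09] op 0.1 g 61.2
rad 0.2264 th 1.2304 fr 9.9 ft -2.8 et (y,z tool) [ 0.94261798 -0.33387326]
```

>>> {"method": "send_rows", "body": {"dr": [[0,0,0],[0,0,0],[0,0,0],[0,0,0],[0,0,0],[0,0,0],[0,0,0],[0,0,0]], "xyz": [[0,0.07,-0.03],[0,0.14,-0.05],[0,0.21,-0.08],[0,0.28,-0.1],[0,0.35,-0.13],[0,0.42,-0.15],[0,0.42,-0.15],[0,0.42,-0.15]], "jaw": [0,0,0,0,0,0,0,0]}}

```text
time_s: 21.3
eef_pos: [0.5334, -0.3644, 0.3175]
eef_rot: [0.001, 0.906, 0.424, 0.001]
wrist_force: [-2.9, 2.9, 6.4]
opening: 0.098
grasp_force: 62.0
```

```bash
python3 -c "
from h import *
tq()"
```

```text
t 21.3 tcp_f [ 0.0154 -0.0009  0.3175] f_f [-4.   0.4  6.4] q [-0.78  0.29  1.34  0.    1.51 -0.09] op 0.1 g 62.0
rad 0.2259 th 1.2527 fr 7.4 ft -1.8 et (y,z tool) [ 0.94983417 -0.31275396]
```

>>> {"method": "send_rows", "body": {"dr": [[0,0,0],[0,0,0],[0,0,0],[0,0,0],[0,0,0],[0,0,0],[0,0,0],[0,0,0]], "xyz": [[0,0.07,-0.03],[0,0.14,-0.05],[0,0.21,-0.08],[0,0.28,-0.1],[0,0.35,-0.12],[0,0.42,-0.14],[0,0.42,-0.14],[0,0.42,-0.14]], "jaw": [0,0,0,0,0,0,0,0]}}

```text
time_s: 22.3
eef_pos: [0.5359, -0.3664, 0.3186]
eef_rot: [0.0, 0.906, 0.424, 0.0]
wrist_force: [-7.1, 5.9, 6.8]
opening: 0.1
grasp_force: 62.2
```

```bash
python3 -c "
from h import *
tq()"
```

```text
t 22.3 tcp_f [ 0.0185 -0.0009  0.3186] f_f [-9.2  0.   6.8] q [-0.78  0.3   1.33  0.    1.52 -0.09] op 0.1 g 62.2
rad 0.2259 th 1.2673 fr 9.2 ft -6.8 et (y,z tool) [ 0.95429472 -0.29886717]
```

>>> {"method": "send_rows", "body": {"dr": [[0,0,0],[0,0,0],[0,0,0],[0,0,0],[0,0,0],[0,0,0],[0,0,0],[0,0,0]], "xyz": [[0,0.05,-0.02],[0,0.1,-0.03],[0,0.14,-0.05],[0,0.14,-0.05],[0,0.14,-0.05],[0,0.14,-0.05],[0,0.14,-0.05],[0,0.14,-0.05]], "jaw": [0,0,0,0,0,0,0,0]}}

```text
time_s: 23.3
eef_pos: [0.5362, -0.3666, 0.3186]
eef_rot: [-0.001, 0.906, 0.424, -0.001]
wrist_force: [-8.8, 7.0, 7.5]
opening: 0.103
grasp_force: 62.2
```

```bash
python3 - <<'E'
from h import *
tq()
im=ctrl.camera("scene")[:,:,::-1]
cv2.imwrite("pics/s5.png",cv2.resize(im[90:290,240:420],None,fx=3,fy=3,interpolation=cv2.INTER_CUBIC))
E
```

```text
t 23.3 tcp_f [ 0.0189 -0.0008  0.3186] f_f [-11.2  -0.2   7.5] q [-0.78  0.3   1.32 -0.    1.52 -0.09] op 0.1 g 62.2
rad 0.2258 th 1.269 fr 10.5 ft -8.5 et (y,z tool) [ 0.95481483 -0.29720135]
```

View pics/s5.png

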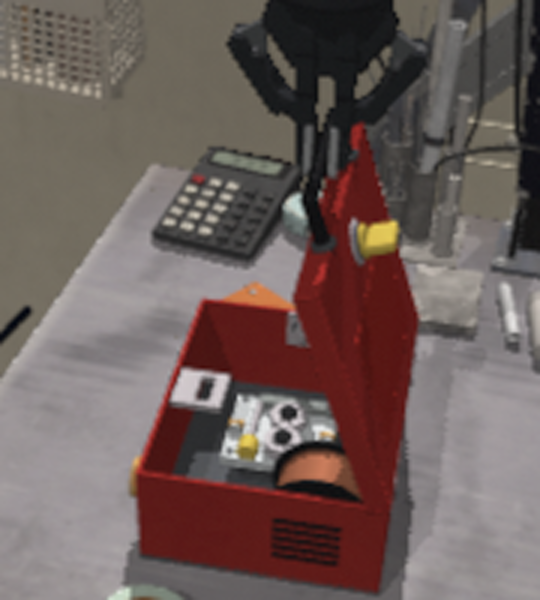

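>>> {"method": "send_rows", "body": {"dr": [[0,0,0],[0,0,0],[0,0,0],[0,0,0],[0,0,0],[0,0,0],[0,0,0],[0,0,0]], "xyz": [[0,0.1,-0.03],[0,0.2,-0.06],[0,0.3,-0.08],[0,0.3,-0.08],[0,0.3,-0.08],[0,0.3,-0.08],[0,0.3,-0.08],[0,0.3,-0.08]], "jaw": [0,0,0,0,0,0,0,0]}}

```text
time_s: 24.35
eef_pos: [0.5369, -0.3672, 0.3188]
eef_rot: [-0.004, 0.906, 0.424, -0.002]
wrist_force: [-14.8, 12.6, 8.9]
opening: 0.1
grasp_force: 62.5
```

```bash
python3 -c "
from h import *
tq()"
```

```text
t 24.35 tcp_f [ 0.0198 -0.0008  0.3188] f_f [-19.4   0.2   8.9] q [-0.78  0.31  1.31 -0.    1.53 -0.09] op 0.1 g 62.5
rad 0.2257 th 1.2731 fr 14.2 ft -16.0 et (y,z tool) [ 0.95602666 -0.29327978]
```

```bash
cat >>h.py <<'E'
def yb():
    for n in("scene","top"):
        im=ctrl.camera(n)[:,:,::-1].copy();H,S,V=cv2.split(cv2.cvtColor(im,cv2.COLOR_BGR2HSV))
        m=((H>20)&(H<34)&(S>130)&(V>110)).astype(np.uint8);m[:, :230]=0;m[:,430:]=0
        k,_,st,ce=cv2.connectedComponentsWithStats(m);print(n,[(int(st[i,4]),ce[i].round(1).tolist()) for i in range(1,k) if st[i,4]>15])
E
python3 -c "
from h import *
yb()"
```

```text
scene [(117, [365.9, 168.9]), (37, [322.3, 238.1])]
top [(62, [339.0, 221.9])]
```

>>> {"method": "send_rows", "body": {"dr": [[0,0,0],[0,0,0],[0,0,0],[0,0,0],[0,0,0],[0,0,0],[0,0,0],[0,0,0]], "xyz": [[0,0,0],[0,0,0],[0,0,0],[0,0,0],[0,0,0],[0,0,0],[0,0,0],[0,0,0]], "jaw": [13,16,20,24,28,30,30,30]}}

```text
time_s: 25.45
eef_pos: [0.5394, -0.3698, 0.3177]
eef_rot: [0.0, 0.906, 0.424, 0.0]
wrist_force: [0.3, -0.4, -0.6]
opening: 0.298
grasp_force: 0.0
```

```bash
python3 -c "
from h import *
tq();yb()"
```

```text
t 25.45 tcp_f [ 0.0234 -0.0012  0.3177] f_f [ 0.4 -0.1 -0.6] q [-0.78  0.31  1.31  0.    1.52 -0.09] op 0.3 g 0.0
rad 0.2237 th 1.287 fr -0.7 ft 0.3 et (y,z tool) [ 0.9599899  -0.28003461]
scene [(118, [365.1, 168.9]), (37, [322.3, 238.1])]
top [(62, [339.0, 221.9])]
```

>>> {"method": "send_rows", "body": {"dr": [[0,0,0],[0,0,0],[0,0,0],[0,0,0],[0,0,0],[0,0,0],[0,0,0],[0,0,0]], "xyz": [[0,-0.2,-1],[0,-0.2,-2.5],[0,-0.2,-4.5],[0,-0.2,-6.5],[0,-0.2,-7],[0,-4,-7],[0,-9,-7],[0,-14,-7]], "jaw": [30,30,30,30,20,10,0,0]}}

```text
time_s: 26.55
eef_pos: [0.4306, -0.279, 0.3872]
eef_rot: [-0.0, 0.906, 0.424, -0.0]
wrist_force: [-0.2, -0.2, 1.1]
opening: 0.002
grasp_force: 0.0
```

```bash
python3 - <<'E'
from h import *
yb();go([-.11,.071,.28],90,32)
a=ctrl.camera("top")[:,:,::-1];b=ctrl.camera("scene")[:,:,::-1]
k=fw([.018,.073,.151]);pt=pix("top",k);ps=pix("scene",k);print(pt,ps)
def cr(im,c,f=8):
    x,y=int(c[0])-25,int(c[1])-30;print(x,y);return cv2.resize(im[y:y+60,x:x+50],None,fx=f,fy=f,interpolation=cv2.INTER_CUBIC)
cv2.imwrite("pics/k.png",np.hstack([cr(a,pt),cr(b,ps)]))
np.save("a.npy",a);np.save("b.npy",b)
E
```

```text
scene [(118, [365.1, 168.9]), (37, [322.3, 238.1])]
top [(131, [420.7, 111.1]), (277, [369.2, 165.5]), (62, [339.0, 221.9])]
t 26.65 tcp_f [-1.208e-01 -2.000e-04  3.875e-01] f_f [ 1.   0.4 -0.6] q [-0.81 -0.05  1.57 -0.    1.61 -0.11] op 0.0 g 0.0
xyz cm [ 7.12  1.08 10.75] dr [-5.35  0.   -0.02]
[318.36578693 167.8887992 ] [347.55632181 185.52902606]
293 137
322 155
```

View pics/k.png

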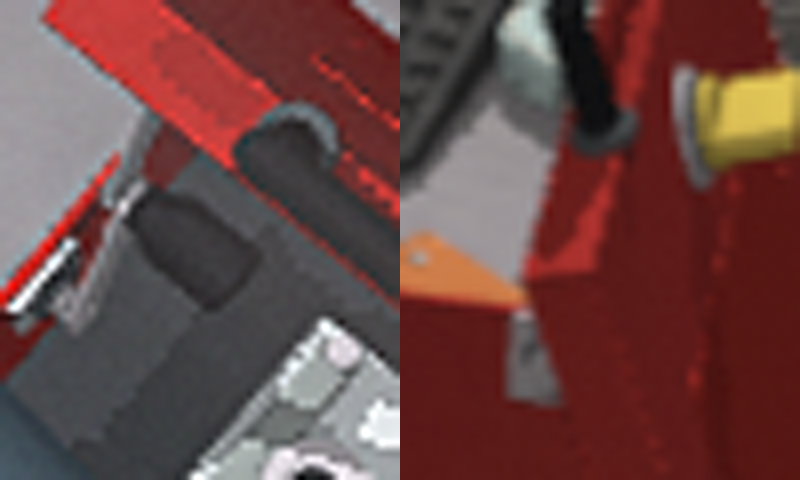

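```bash
cat >>h.py <<'E'
K=wf(onz("top",(316.75,168),.151))
a=np.radians(30);tz=np.array([np.sin(a),0,-np.cos(a)]);ty=np.array([np.cos(a),0,np.sin(a)])
def kt(z,d): return np.array([K[0],.071,.151])+z*tz-d*ty
E
python3 - <<'E'
from h import *
print(K, "target",kt(-.05,.035));go(kt(-.05,.035),90,30)
E
```

```text
[0.0159706  0.07512885 0.151     ] target [-0.03934029  0.071       0.17680127]
t 26.75 tcp_f [-0.1172 -0.0008  0.3882] f_f [-0.1  0.  -0.2] q [-0.81 -0.04  1.57 -0.    1.61 -0.11] op -0.0 g 0.0
xyz cm [ 7.2   7.74 21.15] dr [-4.99  0.01 -0.02]
```

>>> {"method": "send_rows", "body": {"dr": [[-1.6,0,0],[-3.3,0,0],[-5,0,0],[-5,0,0],[-5,0,0],[-5,0,0],[-5,0,0],[-5,0,0]], "xyz": [[1,0,0],[3,0,2],[5,1,6],[7.4,3,11],[7.4,5,15],[7.4,7,19],[7.4,7.7,21.1],[7.4,7.7,21.1]], "jaw": [0,0,0,0,0,0,0,0]}}

```text
time_s: 27.75
eef_pos: [0.538, -0.2725, 0.1739]
eef_rot: [0.232, 0.876, 0.41, 0.109]
wrist_force: [-0.1, -0.3, 0.6]
opening: 0.0
grasp_force: 0.0
```

```bash
python3 - <<'E'
from h import *
go(kt(-.010,.030),90,30);yb()
E
```

```text
t 27.75 tcp_f [-0.0398  0.0727  0.1739] f_f [ 0.1 -0.3  0.6] q [-0.66  0.07  1.99 -0.04  0.57  0.07] op 0.0 g 0.0
xyz cm [-0.17  0.71  3.77] dr [-0.05  0.02 -0.02]
scene [(119, [365.1, 169.0]), (37, [322.3, 238.1])]
top [(133, [420.7, 111.1]), (277, [369.2, 165.5]), (62, [339.0, 221.9]), (42, [329.4, 262.6])]
```

>>> {"method": "send_rows", "body": {"dr": [[0,0,0],[0,0,0],[0,0,0],[0,0,0],[0,0,0],[0,0,0],[0,0,0],[0,0,0]], "xyz": [[0,0,1],[0,0,2],[0,0,3],[0,0,3.8],[0,0.3,3.8],[0,0.5,3.8],[0,0.7,3.8],[0,0.7,3.8]], "jaw": [0,0,0,0,0,0,0,0]}}

```text
time_s: 28.85
eef_pos: [0.5579, -0.2888, 0.1478]
eef_rot: [0.235, 0.875, 0.409, 0.11]
wrist_force: [0.3, -0.1, 0.3]
opening: 0.001
grasp_force: 0.0
```

```bash
python3 - <<'E'
from h import *
go(kt(-.010,.020),90,30)
E
```

```text
t 28.85 tcp_f [-0.0142  0.0729  0.1478] f_f [0.3 0.1 0.3] q [-0.66  0.16  1.95 -0.04  0.51  0.07] op 0.0 g 0.0
xyz cm [-0.19  0.77  0.23] dr [ 0.01  0.01 -0.02]
```

>>> {"method": "send_rows", "body": {"dr": [[0,0,0],[0,0,0],[0,0,0],[0,0,0],[0,0,0],[0,0,0],[0,0,0],[0,0,0]], "xyz": [[0,0.1,0],[0,0.2,0],[0,0.3,0],[0,0.4,0],[0,0.5,0],[0,0.6,0],[0,0.7,0],[0,0.7,0]], "jaw": [0,0,0,0,0,0,0,0]}}

```text
time_s: 29.85
eef_pos: [0.5623, -0.2925, 0.1508]
eef_rot: [0.234, 0.875, 0.409, 0.11]
wrist_force: [-0.4, 1.0, -0.8]
opening: -0.001
grasp_force: 0.0
```

```bash
python3 - <<'E'
from h import *
go(kt(-.010,.015),90,30);yb()
E
```

```text
t 29.85 tcp_f [-0.0083  0.0728  0.1508] f_f [-0.9  0.5 -0.8] q [-0.66  0.17  1.93 -0.04  0.52  0.07] op -0.0 g 0.0
xyz cm [-0.18  0.61  0.2 ] dr [ 0.    0.01 -0.02]
scene [(119, [365.1, 169.0]), (37, [322.3, 238.1])]
top [(132, [420.7, 111.1]), (277, [369.2, 165.5]), (62, [339.0, 221.9]), (43, [329.5, 262.6])]
```

Contact is near; now push along the knob's travel.

>>> {"method": "send_rows", "body": {"dr": [[0,0,0],[0,0,0],[0,0,0],[0,0,0],[0,0,0],[0,0,0],[0,0,0],[0,0,0]], "xyz": [[0,0.1,0.05],[0,0.2,0.1],[0,0.3,0.2],[0,0.4,0.3],[0,0.47,0.37],[0,0.53,0.45],[0,0.6,0.5],[0,0.6,0.5]], "jaw": [0,0,0,0,0,0,0,0]}}

```text
time_s: 30.95
eef_pos: [0.5681, -0.2973, 0.1493]
eef_rot: [0.234, 0.875, 0.409, 0.11]
wrist_force: [-1.8, 0.1, -0.1]
opening: -0.002
grasp_force: 0.4
```

```bash
python3 - <<'E'
from h import *
state();yb()
E
```

```text
t 30.95 tcp_f [-0.0009  0.0729  0.1493] f_f [-1.4 -1.1 -0.1] q [-0.66  0.19  1.92 -0.04  0.52  0.07] op -0.0 g 0.4
scene [(119, [364.5, 169.0]), (37, [322.3, 238.1])]
top [(132, [420.8, 111.1]), (278, [368.9, 166.3]), (62, [339.0, 221.9]), (43, [329.5, 262.6])]
```

>>> {"method": "send_rows", "body": {"dr": [[0,0,0],[0,0,0],[0,0,0],[0,0,0],[0,0,0],[0,0,0],[0,0,0],[0,0,0]], "xyz": [[0,0.07,0.07],[0,0.13,0.15],[0,0.2,0.22],[0,0.26,0.3],[0,0.33,0.37],[0,0.4,0.45],[0,0.4,0.45],[0,0.4,0.45]], "jaw": [0,0,0,0,0,0,0,0]}}

```text
time_s: 32.05
eef_pos: [0.5698, -0.2984, 0.1445]
eef_rot: [0.231, 0.876, 0.41, 0.108]
wrist_force: [-11.6, 8.9, 3.7]
opening: -0.001
grasp_force: 6.1
```

```bash
python3 - <<'E'
from h import *
state();yb()
E
```

```text
t 32.05 tcp_f [0.0012 0.0731 0.1445] f_f [-14.6  -0.6   3.7] q [-0.66  0.2   1.91 -0.04  0.52  0.06] op -0.0 g 6.1
scene [(121, [364.6, 169.0]), (37, [322.3, 238.1])]
top [(133, [420.7, 111.1]), (277, [368.9, 166.2]), (62, [339.0, 221.9]), (44, [329.5, 262.4])]
```

>>> {"method": "send_rows", "body": {"dr": [[0,0,0],[0,0,0],[0,0,0],[0,0,0],[0,0,0],[0,0,0],[0,0,0],[0,0,0]], "xyz": [[0,-0.6,0],[0,-1.2,0],[0,-2,0],[0,-2,-2],[0,-2,-5],[0,-2,-9],[0,-3,-14],[0,-5,-18]], "jaw": [0,0,0,0,0,0,0,0]}}

```text
time_s: 33.15
eef_pos: [0.4699, -0.2155, 0.2807]
eef_rot: [0.236, 0.875, 0.409, 0.11]
wrist_force: [0.9, 0.5, 1.0]
opening: 0.002
grasp_force: 0.0
```

```bash
python3 - <<'E'
from h import *
state();yb()
a=np.load("a.npy");b=ctrl.camera("top")[:,:,::-1].copy();cv2.imwrite("pics/k2.png",b)
x0,y0=308,160
t=a[y0:177,x0:328]
s=b[y0-12:189,x0-12:340]
up=lambda i:cv2.resize(i,None,fx=4,fy=4,interpolation=cv2.INTER_CUBIC)
r=cv2.matchTemplate(up(s),up(t),cv2.TM_CCOEFF_NORMED);_,v,_,l=cv2.minMaxLoc(r)
print("knob shift px",l[0]/4-12,l[1]/4-12,v)
P=fw([K[0],.073,.151]);e=pix("top",P+F.apply([.0067,0,-.0022]))-pix("top",P);print("expected full shift",e)
print("occl",pix("top",state()[0]))
for n,i in(("a",a),("b",b)):
    V=cv2.cvtColor(i[150:185,300:335],cv2.COLOR_BGR2GRAY);m=(V<50).astype(np.uint8)
    k,_,st,ce=cv2.connectedComponentsWithStats(m);print(n,[(int(st[j,4]),(ce[j]+[300,150]).round(1).tolist()) for j in range(1,k) if st[j,4]>20])
E
```

```text
t 33.15 tcp_f [-0.1286  0.0731  0.2807] f_f [0.3 1.  1. ] q [-0.64 -0.3   2.08 -0.03  0.83  0.07] op 0.0 g 0.0
scene [(118, [364.5, 168.9]), (37, [322.3, 238.1])]
top [(131, [420.7, 111.1]), (277, [368.9, 166.2]), (62, [339.0, 221.9]), (40, [329.4, 262.6])]
knob shift px 2.0 -2.0 0.8248785734176636
expected full shift [ 2.34659451 -2.59399093]
t 33.3 tcp_f [-0.1284  0.0734  0.2808] f_f [ 0.5 -0.7 -0.3] q [-0.64 -0.3   2.09 -0.03  0.83  0.07] op 0.0 g 0.0
occl [257.54846528 225.66724608]
a [(37, [313.5, 167.7])]
b []
```

```bash
python3 -c "
from h import *
yb();print(ctrl.hand_in())"
```

```text
scene [(118, [364.5, 168.9]), (37, [322.3, 238.1])]
top [(133, [420.8, 111.0]), (277, [368.9, 166.2]), (62, [339.0, 221.9]), (40, [329.4, 262.5])]
the job is handed in; nothing more can be done
None
```

I handed the job in at about 33 s: the fastener is released, the cover is raised and standing on its own, and the arm is clear. I judged the knee knob to be home from about 15 N of push against its stop and its shift in the top view (about 2.8 of an expected 3.5 pixels). I did not check the magnet, tape roll and torch again at the end, though the arm was never sent near them.

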